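# Slide the gauge carrier into its locating notches and lock it

## Task

With a fingertip, push the aluminium carrier plate by its upright orange end wall along the rails, the ring gauge riding in its nest, until the plate drops into the locating notches; then push the black tab of the lock bolt fully in, so that the brass bolt reaches over the edge of the seated plate. Nothing is to be lifted or carried: only push, keep the ring gauge in its nest, and leave the loose things round the slide where they stand.

Things in the scene. Friction and masses are not known exactly. Their poses are not given: they have to be found in the camera images.
- slide_base: Grey fixed base, 118 x 300 x 10 mm; place and yaw vary. Two steel rails along y, tops 26 mm above the desk; outside them dark guide walls (x = +-46.5 to +-52.5 mm, top 37.5 mm). Origin on the desk, base spans x +-59, y -170 to +130 mm, z up. +y is the way to push the carrier. The bolt's grey block stands at x -113 to -53, y 74 to 116 mm, 49 mm high.
- home_point (a point): Fixed point of the base (x 0, y 50, z 20 mm) where the carrier's origin lies when seated; axes as slide_base. The rails have pockets 17 mm long, 6 mm deep for the carrier's four feet: 2.5 mm play either way, and the carrier stops against the pocket ends.
- carrier: Loose aluminium plate on the rails, 90 (x) x 130 (y) x 8 mm, 0.25 to 0.5 kg, on feet 8 mm high, 12 mm long. Origin central, at the feet's undersides: 26 mm above the desk on the rails, 20 mm when seated. Axes along slide_base's; starts 85 to 145 mm short (-y) of home. All four feet drop together at home only. Sliding takes 2 to 5 N. If the pusher's friction holds it up, ease off and it drops.
- push_wall (a point): Middle of the outer (-y) face of the orange push wall that stands across the carrier's rear end, 60 mm wide (x), 6 mm thick, from z = 16 to 40 mm in the carrier's frame (this point is at y = -65 mm, z = 28 mm). Push here towards +y.
- nest (a point): Centre of the blue 60 x 60 mm nest on the carrier, on the plate's upper face; its 4 mm high rim has a 49 mm round opening.
- ring_gauge: Loose steel ring gauge, 46 mm diameter, 16 mm high, standing in the nest; origin at the centre of its underside.
- lock_bolt (a joint): Travel of the lock bolt in m along +x of slide_base: 0 drawn back (start), 0.024 fully in, at its stop. About 1.2 N to move; stays where left. Brass tongue 24 mm wide, 8 mm thick, underside 38 mm above the desk: it clears the seated plate by 2 mm, but hits the edge of a plate not seated. Fully in it covers 17 mm of the plate.
- bolt_tab (a point): Middle of the rear (-x) face of the upright black tab on the bolt, 26 mm wide (y), 10 mm thick, from 44 to 74 mm above the desk; this point is 60 mm above the desk and, at joint 0, at x = -97 mm, y = 95 mm in slide_base's frame. Push here towards +x of slide_base.
- objective_can: Loose bystander: round metal can 47 mm diameter, 52 mm high, beyond the slide; origin under its centre.
- v_block: Loose bystander: steel V-block 45 x 40 x 36 mm, on the robot's side of the slide; origin under its centre.
- sample_gear: Loose bystander: small gear 29 mm diameter, 13 mm high, beyond the slide's +y end; origin under its centre.
There are look-alikes about, which are no part of the job. Leave any brown look-alike of the ring_gauge alone.

How it is judged:
On the way, in this order (a step that is already met when the one before it is completed fails the run):
1. the carrier has dropped into the locating notches (z of carrier in the frame of slide_base below 0.022 m and y of carrier in the frame of slide_base between 0.045 and 0.055 m and angle between the z axis of carrier and the z axis of slide_base, either way round below 0.03 rad), for 0.2 s.
2. the lock bolt is in over the seated carrier (all of step 1 and value of joint lock_bolt above 0.02 m), for 0.2 s.
At the end, for the whole second after the job is handed in: The carrier lies seated in the notches (origin less than 22 mm above the base's underside, within 5 mm of home along the rails, level to 0.03 rad), the bolt is in by more than 20 mm, and the ring gauge stands in its nest (within 5 mm of its centre, on the plate to 3 mm), all at rest (all of step 2 and horizontal distance between ring_gauge and nest below 0.005 m and z of ring_gauge in the frame of carrier below 0.019 m and linear speed of each of carrier, ring_gauge below 0.01 m/s); the robot touches nothing.
It fails at once if the carrier was lifted off its rails (8 mm) (z of carrier in the frame of slide_base above 0.034 m).
It fails at once if the ring gauge was lifted out of its nest (6 mm) (z of ring_gauge in the frame of carrier above 0.022 m).
It fails at once if the objective can was moved by more than 20 mm or lifted (distance of objective_can from where it was at the start of the episode above 0.02 m).
It fails at once if the v block was moved by more than 20 mm or lifted (distance of v_block from where it was at the start of the episode above 0.02 m).
It fails at once if the sample gear was moved by more than 20 mm or lifted (distance of sample_gear from where it was at the start of the episode above 0.02 m).
It also fails if it takes over 42 s, if anything falls off the work surface, if the arm or the gripper's body presses on something with over 40 N, if the wrist force passes 120 N, or if a joint passes its speed limit or range.

## Robot

A 6-joint arm with a two-finger parallel gripper is mounted at the origin on a cart in front of the work surface, level with it; the furniture and walls round the work are solid. World frame = base frame: x ahead of the robot, y to its left, z up, the work surface at z = 0. Lengths are in m, angles in rad, forces in N, time in s.
With the tool pointing down it reaches from about 0.425 to 0.95 m from the base axis. Payload 3.5 kg.
Tool frame: the origin (TCP) lies at the very end of the fingers, on their centre line; the grasp point (between the pads) lies 19 mm behind it (ctrl.grip_point_offset is the distance from the TCP to the grasp point, in m); z points along the fingers, y is the line along which they close (so a half turn about z gives the same grasp; the last joint's range is limited). The gripper opens to 85 mm and grips with 20 to 120 N. Pads are 22 mm wide; open, the fingers measure 114 mm over their backs; the gripper's body (76 mm by 85 mm) begins 54 mm behind the grasp point. The pads swing forward as they close: fully open they stand 13 mm farther back than shut.
Start: joints at [-1.441, 0.286, 1.577, -0, 1.279, -0.15], TCP at [0.186, -0.649, 0.231] pointing down, gripper open.
Joint ranges: [-2.77, 2.77], [-0.9, 2.22], [0.21, 2.48], [-1.53, 4.67], [0.24, 2.81], [-2.84, 2.84]. Speed limits (rad/s): [2.79, 2.79, 3.14, 3.14, 3.14, 3.14].

## Interface

Orientations are given as a unit quaternion [x, y, z, w].
In Python, from plant import ctrl gives the robot as it stands. The module is installed in compiled form; this text tells all that it offers.
- The arm moves only by the shell command python3 -m pendant 'ROWS' [OPENING] [FORCE]. ROWS is JSON, a list of rows, each an object of numbers: "dx", "dy", "dz": the shift along the tool's x, y, z in cm; "twist": the turn about the tool's z in degrees. A call has 1 to 10 rows; each row is the pose to reach, as a shift and turn from the pose commanded when the call began, along the tool's axes at that moment; what a row does not reach only later rows make up. A row lasts 1/8 s, in which the tool goes at most 62.5 mm and 10.7 degrees, less where a joint would pass 70% of its speed; a pose out of reach is approached as far as the arm can. A call with a gripper value outside its range is refused whole. OPENING is the opening in per cent of the stroke, from 0 (shut) to 100 (fully open), set as the call begins (- or left out, the last holds). The fingers move at their own pace and stop on an object; FORCE is the grip in N (left out, the last holds). Time passes only in rows, so rows that repeat a pose let the fingers close. It gives the time, the measured TCP pose, the force, the opening and the grip force at its end, in the units of the state.
- ctrl.get_state(): the state, without advancing time (a new reading comes with each control period).
- ctrl.read_camera(name): name is "side" or "top" or "wrist"; returns a dict with "img" (420x560x3 uint8, red, green, blue), "depth" (420x560 float32, m along the optical axis (not along the pixel's ray), 0 where there is no reading), "camera_matrix" (3x3 intrinsics, pixels), "distortion" ([k1, k2, p1, p2, k3] as OpenCV has them; the pictures are not rectified), "xyz" and "rotation" of the camera in the world; the wrist camera has in their place "tool_from_camera" (4x4, takes a point from camera to tool coordinates, whose origin is the TCP and whose axes are the flange's). Camera axes: x right, y up, looking along -z (the intrinsics and any distortion apply to the point x, -y, -z); pixel columns grow to the right and rows downward; lengths in m; the calibration is good to about 2 mm. A picture is of the moment at which its call begins: read the wrist's pose just before it.
- ctrl.sign_off(): hands the job in; it is judged then, once.
The state is a dict: "time": time; "qpos": joint angles; "dq": joint speeds; "joint_efforts": joint torques, N m; "eef_pos": TCP position; "tcp_rot": TCP orientation; "contact_force": force on the tool from outside, world axes, zero at the start; "wrist_torque": the same for the moment, N m; "opening": opening from 0.0 (shut) to 1.0 (fully open); "finger_force": force on a finger pad.
Only numpy, scipy, OpenCV 4.12 (cv2) and the standard library are available. Lean on these libraries where they do the work, as an engineer would, in place of code of your own. Each camera call takes 0.05 s, during which the arm holds its last target. There are 200 camera calls.

## Working session

There is one attempt and no reset: what is moved stays moved. The work goes in short steps, Python scripts to look and compute and a shell command to move; the robot and the scene stay as the last step left them, time stands still between calls to the robot, and variables do not carry over. Pictures are saved under pics/ and viewed, at most 10 in all, crops included, and the job is handed in when it is done.

```bash
mkdir -p pics
cat > h.py <<'E'
import numpy as np, cv2, pickle
from scipy.spatial.transform import Rotation as R
from plant import ctrl
def grab(name):
    s=ctrl.get_state(); c=ctrl.read_camera(name)
    if name=="wrist":
        T=np.eye(4); T[:3,:3]=R.from_quat(s["tcp_rot"]).as_matrix(); T[:3,3]=s["eef_pos"]
        T=T@np.array(c["tool_from_camera"]); c["R"]=T[:3,:3]; c["t"]=T[:3,3]
    else:
        r=np.array(c["rotation"]); c["R"]=r if r.shape==(3,3) else R.from_quat(r).as_matrix(); c["t"]=np.array(c["xyz"])
    return c
def rays(c,uv):
    p=cv2.undistortPoints(np.array(uv,float).reshape(-1,1,2),np.array(c["camera_matrix"]),np.array(c["distortion"])).reshape(-1,2)
    return np.c_[p[:,0],-p[:,1],-np.ones(len(p))]@c["R"].T
def plane(c,uv,z):
    d=rays(c,uv); return c["t"]+d*((z-c["t"][2])/d[:,2])[:,None]
def dpt(c,uv):
    d=rays(c,uv); z=np.array([c["depth"][int(v),int(u)] for u,v in np.reshape(uv,(-1,2))]); return c["t"]+d*z[:,None]
def cloud(c):
    h,w=c["depth"].shape; u,v=np.meshgrid(np.arange(w),np.arange(h))
    uv=np.c_[u.ravel(),v.ravel()]; P=c["t"]+rays(c,uv)*c["depth"].reshape(-1,1); return P.reshape(h,w,3)
def save(c,f): cv2.imwrite("pics/"+f,c["img"][:,:,::-1])
E
python3 - <<'E'
from h import *
for n in("top","side"):
    c=grab(n); save(c,n+"0.png"); pickle.dump(c,open(n+".pkl","wb")); print(n,c["t"],c["R"].round(2).tolist())
s=ctrl.get_state();print(s)
E
```

```text
top [0.46438792 0.01208383 0.93701248] [[0.02, 1.0, -0.08], [-1.0, 0.02, 0.02], [0.02, 0.08, 1.0]]
side [0.10307093 0.70549015 0.52091752] [[-0.84, 0.26, -0.47], [-0.54, -0.37, 0.75], [0.02, 0.89, 0.46]]
{'time': 0.1, 'qpos': array([-1.44100147e+00,  2.87114125e-01,  1.57803812e+00, -1.48795754e-06,
        1.27857322e+00, -1.49980076e-01]), 'dq': array([ 0.00183234, -0.00260505, -0.00365581, -0.00094229, -0.00167095,
        0.00026777]), 'joint_efforts': array([ 6.96899206e-04, -4.07296586e+01, -2.93699616e+01, -1.54247277e-04,
        3.40578576e-03,  2.86911188e-06]), 'eef_pos': array([ 0.18635784, -0.64815083,  0.23005671]), 'tcp_rot': array([ 9.90231100e-01,  1.39431817e-01,  1.00504631e-05, -1.06635908e-03]), 'contact_force': array([0.10001107, 0.13735784, 0.74735537]), 'wrist_torque': array([-0.00981825,  0.01303025,  0.02257147]), 'finger_force': 0.0, 'opening': 0.9976976501560104}
```

View pics/top0.png

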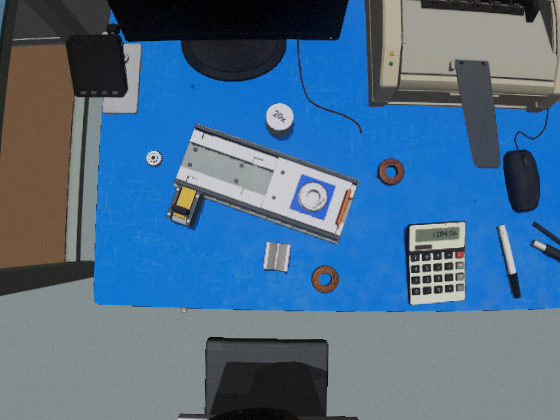

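View pics/side0.png

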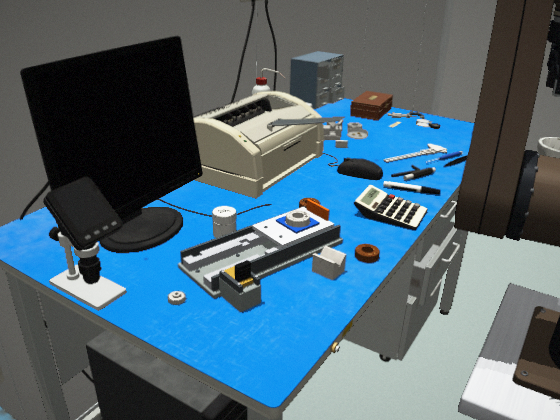

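The top view shows the slide running from the orange push wall (345,203) up and left to its +y end at (185,160). The bolt block with the black tab is at (185,203). The ring gauge is in the blue nest at (313,196), with the v-block at (277,257), the can at (279,118) and the gear at (153,158).

Look-alikes: brown rings at (391,171) and (325,279), which are not steel and not in the nest, so they stay put. The only orange upright is the push wall.

```bash
cat > m.py <<'E'
from h import *
def meas(c,show=True):
    P=cloud(c); ok=c["depth"]>0; hsv=cv2.cvtColor(c["img"],cv2.COLOR_RGB2HSV); H,S,V=[hsv[...,i].astype(int) for i in range(3)]
    reg=ok&(P[...,0]>.3)&(P[...,0]<.75)&(P[...,1]>-.3)&(P[...,1]<.35)
    return P,H,S,V,reg
E
python3 - <<'E'
from m import *
for n in("top","side"):
    c=pickle.load(open(n+".pkl","rb")); P,H,S,V,reg=meas(c)
    desk=reg&(abs(H-105)<8)&(S>200)
    print(n,"desk z",np.percentile(P[desk][:,2],[5,50,95]).round(4), "Hdesk",np.median(H[desk]))
    o=(H>4)&(H<16)&(S>150)&(V>120)&reg
    k,l,st,ce=cv2.connectedComponentsWithStats(o.astype(np.uint8))
    for i in range(1,k):
        if st[i,4]>15:
            q=P[l==i]; t=q[q[:,2]>np.percentile(q[:,2],90)-.006]
            print(" orange",st[i].tolist(),ce[i].round(1),"zmax",np.percentile(q[:,2],95).round(4),"top mean",t.mean(0).round(4),cv2.minAreaRect((t[:,:2]*1000).astype(np.float32)))
    y=(H>18)&(H<32)&(S>120)&reg; print(" yellow",P[y].mean(0).round(4),y.sum())
    # elevated structure
    s=reg&(P[...,2]>.005)&(P[...,0]<.68); 
    k,l,st,ce=cv2.connectedComponentsWithStats(s.astype(np.uint8))
    for i in range(1,k):
        if st[i,4]>60:
            q=P[l==i]; print(" obj",st[i].tolist(),"zmax",np.percentile(q[:,2],98).round(4),cv2.minAreaRect((q[:,:2]*1000).astype(np.float32)))
c=pickle.load(open("top.pkl","rb"))
cv2.imwrite("pics/topc.png",cv2.resize(c["img"][100:300,130:410,::-1],None,fx=2.8,fy=2.8,interpolation=cv2.INTER_CUBIC))
E
```

```text
top desk z [-0.0024  0.0003  0.003 ] Hdesk 104.0
 orange [337, 190, 14, 34, 115] [343.5 206.3] zmax 0.0692 top mean [ 0.5211 -0.113   0.0662] ((520.6857299804688, -113.1871337890625), (5.632112503051758, 57.82048416137695), 72.0384750366211)
 yellow [0.5269 0.1448 0.0466] 326
 obj [76, 95, 48, 3, 72] zmax 0.1329 ((678.5770263671875, 274.81103515625), (76.01680755615234, 2.765984296798706), 89.9969711303711)
 obj [461, 101, 21, 67, 642] zmax 0.1798 ((627.3928833007812, -290.8320617675781), (105.10913848876953, 19.04551124572754), 0.7801692485809326)
 obj [266, 109, 27, 27, 601] zmax 0.0556 ((662.4367065429688, -6.956426620483398), (44.173828125, 34.92761993408203), 89.82112121582031)
 obj [167, 123, 192, 122, 12657] zmax 0.0629 ((536.221435546875, 21.188552856445312), (300.3157043457031, 172.40975952148438), 71.70370483398438)
 obj [145, 150, 18, 17, 201] zmax 0.0154 ((601.8168334960938, 208.23556518554688), (27.995492935180664, 27.774215698242188), 30.319072723388672)
 obj [378, 158, 26, 27, 449] zmax 0.0197 ((587.476806640625, -203.232421875), (44.35463333129883, 45.263214111328125)
[... 1082 characters left out ...]
, 40, 1340] zmax 0.0336 ((428.7266540527344, -262.25653076171875), (140.25306701660156, 75.43487548828125), 0.4150612950325012)
 obj [177, 198, 170, 112, 9862] zmax 0.063 ((545.1438598632812, -12.353912353515625), (367.0813293457031, 259.82904052734375), 69.11865997314453)
 obj [81, 223, 42, 24, 166] zmax 0.1324 ((677.5947875976562, 275.5186462402344), (79.11585235595703, 4.629161357879639), 89.77190399169922)
 obj [355, 244, 25, 18, 331] zmax 0.0168 ((399.5095520019531, -87.49522399902344), (45.528411865234375, 43.188297271728516), 80.52067565917969)
 obj [168, 290, 17, 13, 170] zmax 0.0139 ((600.7272338867188, 209.62258911132812), (26.137500762939453, 30.982723236083984), 43.0793342590332)
```

View pics/topc.png

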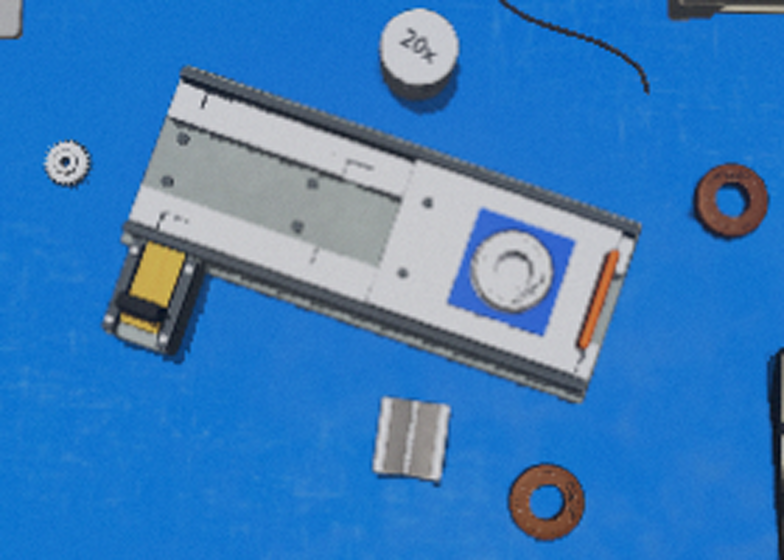

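The crop confirms the layout: the orange wall is at the plate's rear right, with the steel ring in the blue nest and the black tab on the brass bolt. Base origin is about (0.568, 0.032), yaw -18.3°, carrier at y ≈ -90 mm. I'll shut the fingers and move behind the wall.

```bash
python3 -m pendant '[{"dx":4.5,"dy":-3.9,"twist":3.4},{"dx":8.9,"dy":-7.7,"twist":6.9},{"dx":13.4,"dy":-11.6,"twist":10.3},{"dx":17.8,"dy":-15.5,"twist":13.7},{"dx":22.3,"dy":-19.3,"twist":17.2},{"dx":26.7,"dy":-23.2,"twist":20.6},{"dx":31.2,"dy":-27.1,"twist":24},{"dx":35.6,"dy":-31,"twist":27.4},{"dx":40,"dy":-34.8,"twist":30.9},{"dx":44.5,"dy":-38.7,"twist":34.3}]' 0
cat > w.py <<'E'
from h import *
import sys
a=np.deg2rad(-18.3); ex=np.array([np.cos(a),np.sin(a)]); ey=np.array([-np.sin(a),np.cos(a)]); O=np.array([.5681,.0317])
def base(p): d=np.asarray(p)[...,:2]-O; return np.stack([d@ex,d@ey],-1)
def where():
    s=ctrl.get_state(); r=R.from_quat(s["tcp_rot"]).as_matrix()
    print("t",round(s["time"],2),"base xy mm",(base(s["eef_pos"])*1e3).round(1),"z",s["eef_pos"][2].round(4),"toolx yaw",np.rad2deg(np.arctan2(r[1,0],r[0,0])).round(2),"F",s["contact_force"].round(1))
if __name__=="__main__": where()
E
python3 w.py
```

```text
t 0.1 base xy mm [-149.  -765.3] z 0.2301 toolx yaw 16.03 F [0.1 0.1 0.7]$[0]: bad value
```

```bash
python3 -m pendant '[{"dx":4.5,"dy":-3.9,"dz":0,"twist":3.4},{"dx":8.9,"dy":-7.7,"dz":0,"twist":6.9},{"dx":13.4,"dy":-11.6,"dz":0,"twist":10.3},{"dx":17.8,"dy":-15.5,"dz":0,"twist":13.7},{"dx":22.3,"dy":-19.3,"dz":0,"twist":17.2},{"dx":26.7,"dy":-23.2,"dz":0,"twist":20.6},{"dx":31.2,"dy":-27.1,"dz":0,"twist":24},{"dx":35.6,"dy":-31,"dz":0,"twist":27.4},{"dx":40,"dy":-34.8,"dz":0,"twist":30.9},{"dx":44.5,"dy":-38.7,"dz":0,"twist":34.3}]' 0; python3 w.py
```

```text
time: 1.35
eef_pos: [0.5078, -0.152, 0.2311]
tcp_rot: [0.987, -0.16, -0.0, 0.0]
contact_force: [0.0, 0.4, 0.1]
opening: -0.0
finger_force: 0.0
t 1.35 base xy mm [   0.4 -193.4] z 0.2311 toolx yaw -18.39 F [0.  0.4 0.1]
```

Run:
```python
from m import *; from w import base
c=grab("wrist"); save(c,"w1.png"); P,H,S,V,reg=meas(c)
o=(H>4)&(H<16)&(S>150)&(V>100)&reg&(P[...,2]>.03); q=P[o]; print(o.sum())
t=q[q[:,2]>np.percentile(q[:,2],90)-.005]; print(t.mean(0),cv2.minAreaRect((base(t)*1e3).astype(np.float32)),q[:,2].max(),q[:,2].min())
s=reg&(P[...,2]>.005); print((base(P[s])*1e3).min(0),(base(P[s])*1e3).max(0))
```

```text
266
[ 0.52121442 -0.11350438  0.0656158 ] ((1.5393352508544922, -152.69973754882812), (59.01545715332031, 4.665687561035156), 0.8034284710884094) 0.06763264907865568 0.06314463666857639
[-135.62826399 -378.51830966] [167.01690802 118.96696809]
```

View pics/w1.png

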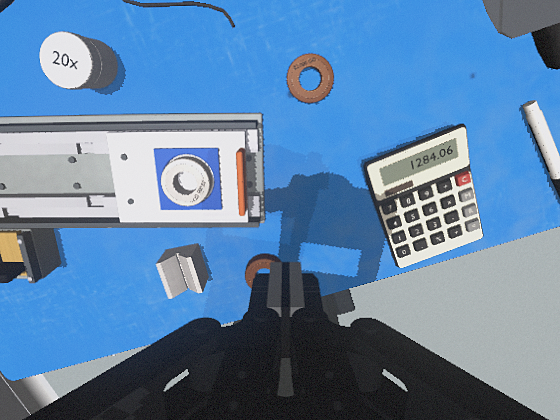

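The wrist view puts the orange wall at (241,182) with its top at 66 mm, centred on the rails to within about 1.5 mm. Next I'll descend behind it.

```bash
python3 -m pendant '[{"dx":0,"dy":0,"dz":5,"twist":0},{"dx":0,"dy":0,"dz":10,"twist":0},{"dx":0,"dy":0,"dz":15,"twist":0},{"dx":0.1,"dy":0,"dz":17.5,"twist":0},{"dx":0.1,"dy":0,"dz":18.5,"twist":0},{"dx":0.1,"dy":-1,"dz":18.5,"twist":0},{"dx":0.1,"dy":-1.7,"dz":18.5,"twist":0},{"dx":0.1,"dy":-2.2,"dz":18.5,"twist":0},{"dx":0.1,"dy":-2.7,"dz":18.5,"twist":0},{"dx":0.1,"dy":-3.2,"dz":18.5,"twist":0}]' 0; python3 w.py
```

```text
time: 2.65
eef_pos: [0.5189, -0.1249, 0.0474]
tcp_rot: [0.987, -0.158, 0.001, 0.001]
contact_force: [-2.9, -5.5, 2.4]
opening: 0.002
finger_force: 2.8
t 2.65 base xy mm [   2.5 -164.1] z 0.0474 toolx yaw -18.2 F [-2.9 -5.5  2.4]
```

```bash
python3 -m pendant '[{"dx":0,"dy":-0.7,"dz":0,"twist":0},{"dx":0,"dy":-1.5,"dz":0,"twist":0},{"dx":0,"dy":-2.3,"dz":0,"twist":0},{"dx":0,"dy":-3.1,"dz":0,"twist":0},{"dx":0,"dy":-3.9,"dz":0,"twist":0},{"dx":-0.1,"dy":-4.7,"dz":0,"twist":0},{"dx":-0.1,"dy":-5.5,"dz":0,"twist":0},{"dx":-0.1,"dy":-6.3,"dz":0,"twist":0},{"dx":-0.1,"dy":-7.1,"dz":0,"twist":0},{"dx":-0.1,"dy":-7.9,"dz":0,"twist":0}]'; python3 w.py
python3 - <<'E'
from m import *; from w import base
c=grab("top"); P,H,S,V,reg=meas(c)
o=(H>4)&(H<16)&(S>150)&(V>100)&reg&(P[...,2]>.03); q=P[o]; print(o.sum(), base(q).mean(0),q[:,2].max())
save(c,"t2.png")
E
```

```text
time: 3.9
eef_pos: [0.5428, -0.0497, 0.0474]
tcp_rot: [0.987, -0.158, 0.001, 0.001]
contact_force: [-2.2, -5.6, 3.8]
opening: 0.001
finger_force: 3.0
t 3.9 base xy mm [  1.5 -85.3] z 0.0474 toolx yaw -18.23 F [-2.2 -5.6  3.8]<stdin>:3: RuntimeWarning: Mean of empty slice.
  ret = um.true_divide(
Traceback (most recent call last):
ValueError: zero-size array to reduction operation maximum which has no identity
```

```bash
python3 -m pendant '[{"dx":0,"dy":-0.8,"dz":0,"twist":0},{"dx":0,"dy":-1.6,"dz":0,"twist":0},{"dx":0,"dy":-2.4,"dz":0,"twist":0},{"dx":0,"dy":-3.2,"dz":0,"twist":0},{"dx":0,"dy":-3.9,"dz":0,"twist":0},{"dx":0,"dy":-4.4,"dz":0,"twist":0},{"dx":0,"dy":-4.8,"dz":0,"twist":0},{"dx":0,"dy":-5,"dz":0,"twist":0},{"dx":0,"dy":-5.2,"dz":0,"twist":0},{"dx":0,"dy":-5.4,"dz":0,"twist":0}]'; python3 w.py
python3 - <<'E'
from m import *; from w import base
for n in("side","wrist"):
    c=grab(n); P,H,S,V,reg=meas(c); save(c,n+"3.png")
    o=(H>4)&(H<16)&(S>150)&(V>100)&reg&(P[...,2]>.03); q=P[o]; print(n,o.sum(), base(q).mean(0) if len(q) else 0,np.percentile(q[:,2],[5,50,95]) if len(q) else 0)
    b=(H>108)&(H<125)&(S>120)&reg&(P[...,2]>.02)&(P[...,2]<.06); q=P[b]; print("nest",b.sum(),base(q).mean(0),np.median(q[:,2]))
E
```

```text
time: 5.2
eef_pos: [0.5595, 0.0016, 0.0472]
tcp_rot: [0.987, -0.159, 0.001, 0.001]
contact_force: [1.1, -1.1, -0.4]
opening: -0.003
finger_force: 0.0
t 5.2 base xy mm [  1.3 -31.2] z 0.0472 toolx yaw -18.26 F [ 1.1 -1.1 -0.4]
side 206 [-0.00270426 -0.01174449] [0.04347741 0.05681843 0.06502   ]
nest 164 [-0.01759966  0.03955409] 0.04416701247415189
wrist 743 [ 0.01423451 -0.01335447] [0.05856564 0.05957947 0.06061029]
nest 4867 [0.00905093 0.03439414] 0.0397797278155253
```

View pics/wrist3.png

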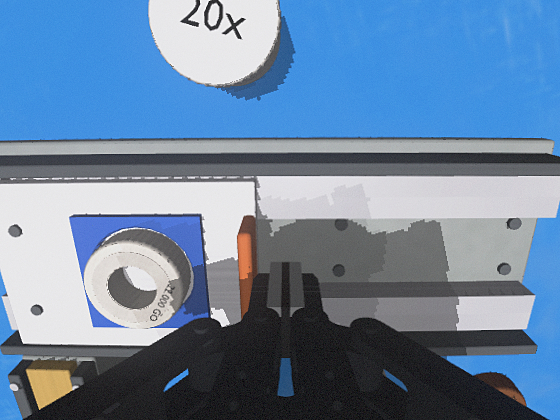

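The wrist view shows the orange wall at (247,265) with its top at about 60 mm, so the plate has dropped, and the ring is in its nest. The contact force has gone as well. I'll back off, rise and check again before touching the bolt.

```bash
python3 -m pendant '[{"dx":0,"dy":1,"dz":0,"twist":0},{"dx":0,"dy":2.5,"dz":0,"twist":0},{"dx":0,"dy":3,"dz":-4,"twist":0},{"dx":0,"dy":3,"dz":-9,"twist":0},{"dx":-3,"dy":1,"dz":-13,"twist":0},{"dx":-6,"dy":-1,"dz":-16,"twist":0},{"dx":-6,"dy":-1,"dz":-16,"twist":0}]'; python3 w.py
python3 - <<'E'
from m import *; from w import base
for n in("side","wrist"):
    c=grab(n); P,H,S,V,reg=meas(c); save(c,n+"4.png"); pickle.dump(c,open(n+"4.pkl","wb")); B=base(P)
    o=(H>4)&(H<16)&(S>150)&(V>100)&reg&(P[...,2]>.03)&(abs(B[...,0])<.04)&(abs(B[...,1]+.013)<.03); q=P[o]; print(n,o.sum(), base(q).mean(0),np.percentile(q[:,2],[5,50,95]))
    for x,y in((0,.1),(-.03,.1),(.03,.1),(.035,.0),(-.035,.0)):
        m=(abs(B[...,0]-x)<.004)&(abs(B[...,1]-y)<.004)&reg; print((x,y),m.sum(),np.median(P[m][:,2]).round(4) if m.any() else None)
E
```

```text
time: 6.18
eef_pos: [0.5055, 0.0317, 0.2091]
tcp_rot: [0.987, -0.158, 0.003, -0.0]
contact_force: [-0.4, 0.2, 0.0]
opening: -0.005
finger_force: 0.0
t 6.17 base xy mm [-59.5 -19.7] z 0.2091 toolx yaw -18.17 F [-0.4  0.2  0. ]
side 242 [-0.00486367 -0.01108139] [0.03939606 0.05122909 0.05967089]
(0, 0.1) 28 0.0097
(-0.03, 0.1) 14 0.0349
(0.03, 0.1) 20 -0.3492
(0.035, 0.0) 35 -0.4337
(-0.035, 0.0) 11 0.0361
wrist 297 [ 0.00223216 -0.01398717] [0.05826065 0.05950842 0.06068381]
(0, 0.1) 82 0.0357
(-0.03, 0.1) 75 0.036
(0.03, 0.1) 92 0.0359
(0.035, 0.0) 90 0.0359
(-0.035, 0.0) 81 0.0358
```

View pics/wrist4.png

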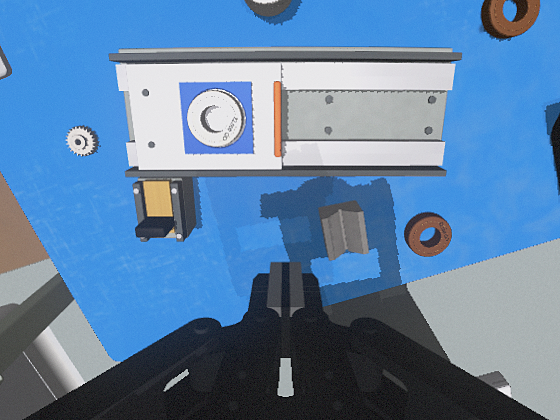

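The plate is level at 36 mm all over, so it is seated, and the ring is in its nest at (215,117). The black tab is at (155,228). Next I'll measure the tab.

Run:
```python
from m import *; from w import base
for n in("wrist4","side","top"):
    c=pickle.load(open(n+".pkl","rb")); P,H,S,V,reg=meas(c); B=base(P)*1e3
    m=reg&(P[...,2]>.066)&(B[...,0]<-50)&(B[...,0]>-125)&(abs(B[...,1]-95)<35); b=B[m]
    print(n,m.sum(),np.percentile(b,[3,97],axis=0).round(1) if m.any() else "",np.median(P[m][:,2]) if m.any() else "")
    if m.any(): print(cv2.minAreaRect(b.astype(np.float32)))
```

```text
wrist4 428 [[-95.7  81.8]
 [-85.9 105.7]] 0.07318267553370145
((-90.97978973388672, 94.07288360595703), (10.77937126159668, 25.62445068359375), 0.5828176736831665)
side 116 [[-99.5  84. ]
 [-89.  107.7]] 0.0719859335245355
((-94.38038635253906, 95.17428588867188), (13.25106143951416, 26.068578720092773), 4.4257378578186035)
top 115 [[-97.3  82.1]
 [-86.8 106.5]] 0.07379426860809157
((-92.06048583984375, 94.84729766845703), (11.089932441711426, 26.237876892089844), 1.4833592176437378)
```

```bash
python3 -m pendant '[{"dx":-2.5,"dy":-4,"dz":0,"twist":0},{"dx":-5,"dy":-8,"dz":0,"twist":0},{"dx":-7,"dy":-11.4,"dz":3,"twist":0},{"dx":-7,"dy":-11.4,"dz":8,"twist":0},{"dx":-7,"dy":-11.4,"dz":12.5,"twist":0},{"dx":-7,"dy":-11.4,"dz":14.6,"twist":0},{"dx":-7,"dy":-11.4,"dz":14.9,"twist":0},{"dx":-6.2,"dy":-11.4,"dz":14.9,"twist":0},{"dx":-5.4,"dy":-11.4,"dz":14.9,"twist":0},{"dx":-5,"dy":-11.4,"dz":14.9,"twist":0}]'; python3 w.py
```

```text
time: 7.52
eef_pos: [0.4952, 0.1548, 0.0587]
tcp_rot: [0.987, -0.159, 0.001, -0.0]
contact_force: [-1.9, -0.3, 1.7]
opening: -0.003
finger_force: 0.6
t 7.53 base xy mm [-107.9   94. ] z 0.0587 toolx yaw -18.3 F [-1.9 -0.3  1.7]
```

```bash
python3 -m pendant '[{"dx":0.4,"dy":0,"dz":0,"twist":0},{"dx":0.8,"dy":0,"dz":0,"twist":0},{"dx":1.2,"dy":0,"dz":0,"twist":0},{"dx":1.6,"dy":0,"dz":0,"twist":0},{"dx":1.9,"dy":0,"dz":0,"twist":0},{"dx":2.1,"dy":0,"dz":0,"twist":0},{"dx":2.2,"dy":0,"dz":0,"twist":0},{"dx":2.3,"dy":0,"dz":0,"twist":0}]'; python3 w.py
```

```text
time: 8.52
eef_pos: [0.5152, 0.1479, 0.0573]
tcp_rot: [0.987, -0.159, -0.0, -0.0]
contact_force: [-1.3, 1.0, 0.6]
opening: 0.002
finger_force: 0.6
t 8.53 base xy mm [-86.7  93.7] z 0.0573 toolx yaw -18.27 F [-1.3  1.   0.6]
```

```bash
python3 -m pendant '[{"dx":0.1,"dy":0,"dz":0,"twist":0},{"dx":0.2,"dy":0,"dz":0,"twist":0},{"dx":0.3,"dy":0,"dz":0,"twist":0},{"dx":0.4,"dy":0,"dz":0,"twist":0}]'; python3 w.py
```

```text
time: 9.02
eef_pos: [0.5175, 0.1471, 0.0572]
tcp_rot: [0.987, -0.159, -0.002, -0.0]
contact_force: [-7.9, 3.2, 5.7]
opening: 0.002
finger_force: 4.0
t 9.03 base xy mm [-84.3  93.7] z 0.0572 toolx yaw -18.29 F [-7.9  3.2  5.7]
```

The force has risen at the expected stop. I'll back off, rise and check.

```bash
python3 -m pendant '[{"dx":-1.5,"dy":0,"dz":0,"twist":0},{"dx":-4,"dy":0,"dz":0,"twist":0},{"dx":-4.5,"dy":2,"dz":-4,"twist":0},{"dx":-4.5,"dy":5,"dz":-9,"twist":0},{"dx":-4,"dy":8,"dz":-13,"twist":0},{"dx":-3,"dy":10,"dz":-15,"twist":0},{"dx":-3,"dy":10,"dz":-15,"twist":0},{"dx":-3,"dy":10,"dz":-15,"twist":0}]'; python3 w.py
python3 - <<'E'
from m import *; from w import base
c=grab("wrist"); save(c,"w5.png"); P,H,S,V,reg=meas(c); B=base(P)*1e3
m=reg&(P[...,2]>.066)&(B[...,0]<-40)&(B[...,0]>-125)&(abs(B[...,1]-95)<35); print("tab",cv2.minAreaRect(B[m].astype(np.float32)))
y=(H>15)&(H<32)&(S>100)&reg&(P[...,2]>.04)&(abs(B[...,1]-95)<25)&(B[...,0]>-60); print("tongue tip",np.percentile(B[y][:,0],99) if y.any() else None)
for x,y in((0,.1),(.03,.1),(.035,0),(-.035,0)):
    k=(abs(B[...,0]-x*1e3)<4)&(abs(B[...,1]-y*1e3)<4)&reg; print((x,y),np.median(P[k][:,2]).round(4))
r=reg&(P[...,2]>.047)&(P[...,2]<.056)&(abs(B[...,0])<30)&(abs(B[...,1]-30)<32); print("ring",cv2.minEnclosingCircle(B[r].astype(np.float32)),np.median(P[r][:,2]))
n=reg&(H>108)&(H<125)&(S>120)&(P[...,2]>.03)&(P[...,2]<.045)&(abs(B[...,0])<40)&(abs(B[...,1]-30)<40); print("nest",cv2.minAreaRect(B[n].astype(np.float32)))
E
```

```text
time: 10.02
eef_pos: [0.4583, 0.0614, 0.206]
tcp_rot: [0.987, -0.159, -0.001, 0.0]
contact_force: [1.2, 0.2, -0.1]
opening: 0.001
finger_force: 0.0
t 10.03 base xy mm [-113.6   -6.2] z 0.206 toolx yaw -18.27 F [ 1.2  0.2 -0.1]
tab ((-67.19377899169922, 94.449951171875), (25.653127670288086, 10.702670097351074), 87.09725189208984)
tongue tip -29.862655986235286
(0, 0.1) 0.0357
(0.03, 0.1) 0.0358
(0.035, 0) 0.0361
(-0.035, 0) 0.0358
ring ((0.01848505064845085, 38.14994430541992), 23.006717681884766) 0.05193872454995213
nest ((-0.333587646484375, 38.1893196105957), (59.65245056152344, 60.06991195678711), 0.578428328037262)
```

View pics/w5.png

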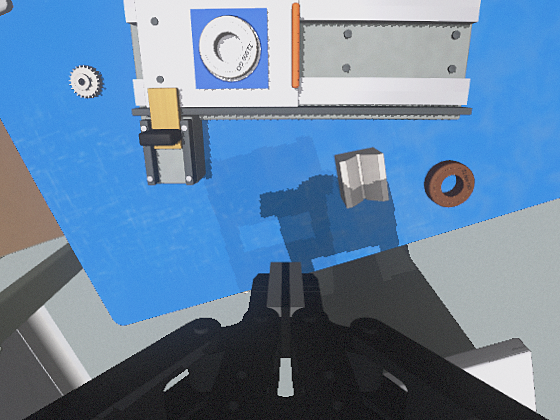

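The brass bolt now reaches over the plate edge at (165,105). The tab moved about 24 mm, the plate is still at 36 mm, the ring is centred in its nest at (230,48), and the bystanders in view are where they were.

```bash
python3 -c "from plant import ctrl; print(ctrl.sign_off())"
```

```text
the job is handed in; nothing more can be done
None
```

The job is handed in at about 10 s of the 42 s: the carrier is seated in its notches, the lock bolt is fully in (about 24 mm), the ring gauge is centred in its nest, and the arm never went near the loose things; the hand-in call gave no verdict.

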